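Slide the engraving jig under the laser head until it clicks home

TASK

Load the desktop engraver: bring the blue jig, brass tag in its nest, to the flared mouth and push it nose first between the rails and under the laser head until the spring catch has clicked over its bead and the jig stands fully home against the stop, then let go. Where the stop is clamped is not known, so feel for it: push gently and never jam or ram the jig into the machine. Do not bump the machine with the arm, keep the tag in its nest, and leave the tumbler, tape roll and yellow carton alone.

Things in the scene. Friction and masses are not known exactly. Their poses are not given: they have to be found in the camera images.
- engraver: Open-frame desktop laser engraver fixed to the bench, no bed. Origin on the bench under the laser nozzle, on the feed centre line; x = feed direction (the way the jig is pushed), z up. Two smooth dark guide rails, 20 mm high and wide, from x = -100 to 180 mm, inner faces at y = +-56.5 mm. Gantry posts (40 x 20 mm) at x = 0, y = +-90 mm, beam 40 mm deep, top at z = 147 mm.
- mouth (a point): Point on the bench at engraver x = -100 mm on the centre line, where the straight rails (113 mm apart) begin. Flared lips open from there to about +-75 mm at x = -138 mm, 20 mm high.
- head: Laser head on the gantry, fixed part of the engraver (same origin and axes): grey finned housing over an amber eye shield 70 mm (x) by 80 mm (y). The shield's underside is 18 mm above the bench: 4 mm above the tag in the jig, 6 mm above the bead. A black motor on the beam's +y end reaches y = 142 mm, z = 157 mm; a white controller box, 40 mm tall, stands behind the rails to x = 232 mm.
- rail_end (a point): Rear end of the rails, on the bench at engraver x = 180 mm. A bright steel stop block bridges the rails before it (top at z = 30 mm, red catch knob above to 58 mm). Its stop face for the jig's leading edge is clamped anywhere from engraver x = 80 to 128 mm, not measured, and does not yield: at home the jig's origin is at engraver x = -30 to 18 mm.
- catch (a joint): Lift (m) of the spring catch roller in the stop block: 0 free, 0.003 with the jig's bead under it, about 0.0015 with the jig home against the stop. Sliding the jig takes 1 to 2 N; over the catch 7 to 12 N in all, from 13 mm before home until the bead's crest 5 mm before home; then the push drops and the catch presses the jig towards the stop.
- jig: Loose blue jig plate, x = -142 to 110 mm, 110 mm wide (y), on low-friction glides, top face 8 mm above the bench, about 0.65 kg. Origin: on the centre line of its underside; +x = nose (leading end), z up. Round steel catch bead across the nose at x = 88 mm, top at z = 12 mm. Starts on the bench before the mouth, nose roughly towards it. Its tail may lift if pushed high with over 20 N against the stop.
- push_block (a point): Centre of the top of the black push block near the jig's tail, to grip or push: 14 mm (jig x) by 60 mm (jig y), from z = 8 to 56 mm, centred at jig x = -132 mm. Its centre stays at least 79 mm before the head's shield.
- tag: Brass tag blank 60 x 32 x 6 mm lying loose in the jig's nest (centred at jig x = 8 mm; four black fences 4 mm high, 1.5 mm clear all round), long side along jig x. Origin: centre of its underside, 8 mm above the jig's origin when seated.
- tumbler: Steel tumbler, 68 mm across, 85 mm tall, standing near the machine; origin: centre of its underside. Leave alone.
- tape_roll: Red tape roll lying flat, 80 mm across, 25 mm tall; origin: centre of its underside. Leave alone.
- carton: Small yellow carton 85 x 60 x 45 mm; origin: centre of its underside. Leave alone.
Mind the look-alikes: they are no part of the job. Of the things like the tag, leave any that is red or turquoise; of the rest the smaller one is meant.

How it is judged:
On the way:
1. the jig's nose stands between the guide rails, in line with them (x of jig in the frame of engraver above -0.19 m and y of jig in the frame of engraver between -0.004 and 0.004 m and angle between the x axis of jig and the x axis of engraver, either way round below 0.03 rad), for 0.1 s.
At the end, for the whole second after the job is handed in: Jig flat and still between the rails (within 4 mm of their centre line, 0.03 rad of their direction), catch dropped behind the bead (lift 0.8 to 2.6 mm: within about 2 mm of the stop; jig origin past engraver x = -32 mm), tag still in its nest (within 5 mm, less than 2.5 mm raised) (x of jig in the frame of engraver above -0.032 m and y of jig in the frame of engraver between -0.004 and 0.004 m and angle between the x axis of jig and the x axis of engraver, either way round below 0.03 rad and angle between jig's own z axis and vertical below 0.03 rad and value of joint catch between 0.0008 and 0.0026 m and x of tag in the frame of jig between 0.003 and 0.013 m and y of tag in the frame of jig between -0.005 and 0.005 m and z of tag in the frame of jig below 0.0105 m and linear speed of jig below 0.01 m/s); the robot touches nothing.
It fails at once if the jig is jammed or rammed into the machine: more than 40 N between the jig and the engraver (rails, head, catch and stop together) (contact force between jig and engraver above 40 N).
It fails at once if the arm or fingers bump the engraver with more than 8 N (contact force between any of the arm, the fingers and engraver above 8 N).
It fails at once if a bystander (tumbler, tape roll, carton) is moved more than 20 mm or tipped (distance of any of tumbler, tape_roll, carton from where it was at the start of the episode above 0.02 m or angle between any of tumbler, tape_roll, carton's own z axis and vertical above 0.3 rad).
It also fails if it takes over 48 s, if anything falls off the work surface, if the arm or the gripper's body presses on something with over 40 N, if the wrist force passes 120 N, or if a joint passes its speed limit or range.

ROBOT

A 6-joint arm with a two-finger parallel gripper is mounted at the origin on the work surface. World frame = base frame: x ahead of the robot, y to its left, z up, the work surface at z = 0. Lengths are in m, angles in rad, forces in N, time in s.
With the tool pointing down it reaches from about 0.35 to 0.95 m from the base axis. Payload 17.4 kg.
Tool frame: the origin (TCP) lies between the finger pads; the fingertips stand 25 mm ahead of it and the grasp point (between the pads) lies 6 mm ahead of it (bot.tips_ahead is the distance from the TCP to the fingertips, in m); x points along the fingers, y is the direction in which the jaws open and shut, and the axes are right-handed (so a half turn about x gives the same grasp; the last joint's range is limited). The gripper opens to 93 mm and grips with 3 to 60 N. Pads are 15 mm wide; open, the fingers measure 128 mm over their backs; the gripper's body (75 mm by 188 mm) begins 65 mm behind the grasp point.
Start: joints at [-1.159, 0.116, 1.442, -0, 1.584, -0.038], TCP at [0.293, -0.608, 0.244] pointing down, gripper open.
Joint ranges: [-2.83, 2.83], [-0.83, 2.19], [0.07, 2.5], [-1.14, 4.28], [0.01, 3], [-2.97, 2.97]. Speed limits (rad/s): [1.89, 1.89, 2.22, 3.14, 3.14, 3.14].

INTERFACE

Orientations are given as a unit quaternion [x, y, z, w].
In Python, from station import bot, viewer, order gives the robot as it stands.
- The arm moves only by the tool move_arm, never from a script. Its arguments are lists of equal length, an entry for each row: "slide": the shift along the world's x, y, z in cm, a list of three; "spin": the turn about the world's z in degrees. In form: {"slide": [[tx, ty, tz], ...], "spin": [spin, ...]}. A call has 1 to 10 rows; each row shifts and turns the pose as measured when the row begins; what a row does not reach is not made up. A row lasts 1/10 s, in which the tool goes at most 50 mm and 8.59 degrees, less where a joint would pass 70% of its speed; a pose out of reach is approached as far as the arm can. A call with a gripper value outside its range is refused whole. "hand" is the finger opening in cm, from 0 to 9.3, set as the call begins (left out, the last holds). The fingers move at their own pace and stop on an object; the grip force is fixed at half the most. Time passes only in rows, so rows that do not move let the fingers close. It gives the time, the measured TCP pose, the force and the opening at its end, in the units of the state.
- bot.get_obs(): the state, without advancing time (a new reading comes with each control period).
- viewer.read_camera(name): name is "scene" or "side" or "wrist"; returns a dict with "color" (480x640x3 uint8, red, green, blue), "fx", "fy", "cx", "cy" (pixels), "pose" (4x4, takes a point from camera to world coordinates); the wrist camera has in their place "T_tool_cam" (4x4, takes a point from camera to tool coordinates, whose origin is the TCP and whose axes are the tool frame's). Camera axes: x right, y up, looking along -z (the intrinsics and any distortion apply to the point x, -y, -z); pixel columns grow to the right and rows downward; lengths in m; the calibration is good to about 2 mm. The wrist camera is an equidistant fisheye: a pixel r from the principal point sees the ray r / f radians off the axis. A picture is of the moment at which its call begins: read the wrist's pose just before it. There is no depth.
- order.finish_job(): hands the job in, once; it reports no verdict.
The state is a dict: "time": time; "joint_pos": joint angles; "joint_vel": joint speeds; "joint_efforts": joint torques, N m; "position": TCP position; "tcp_rot": TCP orientation; "force": force on the tool from outside, world axes, zero at the start; "torque": the same for the moment, N m; "grip_width": finger opening in m.
Only numpy, scipy, OpenCV 4.12 (cv2) and the standard library are available. Lean on these libraries where they do the work, as an engineer would, in place of code of your own. Each camera call takes 0.05 s, during which the arm holds its last target.

## Working session

There is one attempt and no reset: what is moved stays moved. The work goes in short steps, Python scripts to look and compute and a tool call to move; the robot and the scene stay as the last step left them, time stands still between calls to the robot, and variables do not carry over. Pictures are saved under pics/ and viewed, and the job is handed in when it is done.

Besides the shell and the picture viewer there is one more tool, called after "Emit:" in YAML: its name, and indented under it one key for each argument. move_arm: Moves the arm, as the interface text tells. Its arguments: {"type":"object","properties":{"slide":{"type":"array"},"spin":{"type":"array"},"hand":{"type":"number"}},"required":["slide","spin"]}

```bash
ls; mkdir -p pics; python3 - <<'E'
from station import bot, viewer, order
import cv2,numpy as np
print(bot.get_obs())
for n in ["scene","side","wrist"]:
    c=viewer.read_camera(n)
    cv2.imwrite(f"pics/{n}0.png",c["color"][:,:,::-1])
    print(n,{k:(np.round(v,4).tolist() if k!='color' else 0) for k,v in c.items()})
    np.savez(f"{n}0.npz",**c)
E
```

```text
pics
{'time': 0.0, 'joint_pos': array([-1.15881891e+00,  1.16457625e-01,  1.44225727e+00,  5.93566924e-06,
        1.58400888e+00, -3.77564407e-02]), 'joint_vel': array([ 2.11610652e-03, -1.25306875e-03,  7.34454221e-05, -1.15131536e-03,
        7.12872722e-04, -5.53399734e-04]), 'joint_efforts': array([-2.06696990e-03, -7.21265101e+01, -6.22603440e+01,  7.77763501e-02,
        2.40720768e-02, -7.90107470e-05]), 'position': array([ 0.29338819, -0.60770623,  0.24292926]), 'tcp_rot': array([-0.68923206, -0.15806162,  0.68937672, -0.15727498]), 'force': array([ 0.48205467, -0.62750271, -0.38457624]), 'torque': array([-0.01946616, -0.02513315,  0.04299203]), 'grip_width': 0.0930199870183682}
scene {'color': 0, 'fx': 489.8964, 'fy': 489.8964, 'cx': 314.82, 'cy': 243.1239, 'pose': [[0.3638, -0.5806, 0.7284, 1.246], [0.9315, 0.2291, -0.2826, -0.2435], [-0.0028, 0.7813, 0.6241, 0.6341], [0.0, 0.0, 0.0, 1.0]]}
side {'color': 0, 'fx': 433.0476, 'fy': 433.0476, 'cx': 324.1863, 'cy': 236.3902, 'pose': [[-0.9985, 0.0195, -0.0508, 0.522], [-0.0508, -0.6675, 0.7429, 0.5704], [-0.0195, 0.7444, 0.6675, 0.561], [0.0, 0.0, 0.0, 1.0]]}
wrist {'color': 0, 'fx': 371.6483, 'fy': 371.6483, 'cx': 319.7141, 'cy': 243.2951, 'T_tool_cam': [[-0.0013, 0.2961, -0.9551, -0.1405], [1.0, 0.0011, -0.0011, -0.0], [0.0007, -0.9551, -0.2961, -0.0824], [0.0, 0.0, 0.0, 1.0]]}
```

View pics/scene0.png

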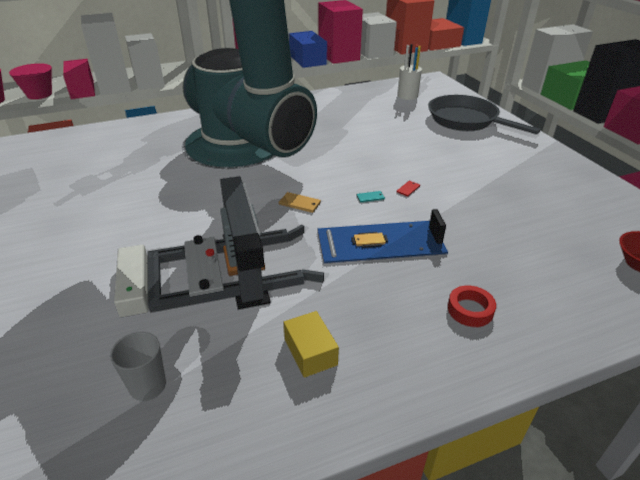

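View pics/side0.png

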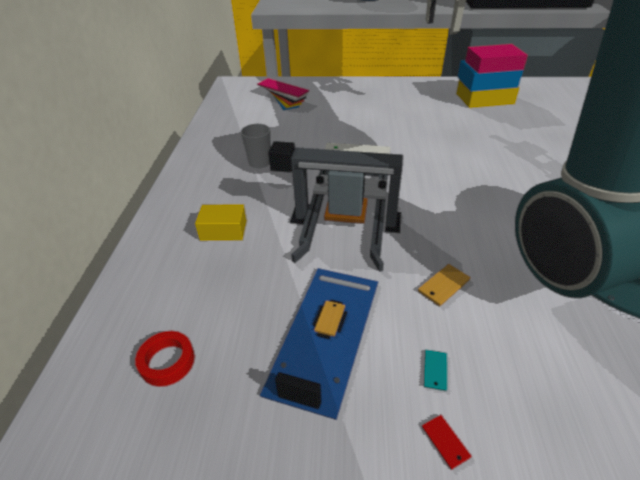

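View pics/wrist0.png

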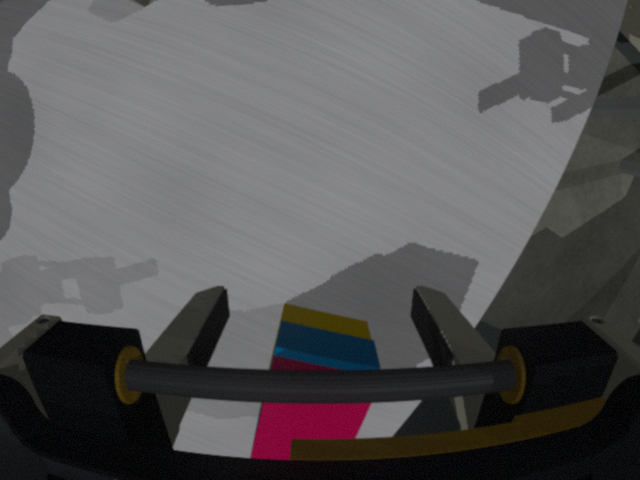

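The tag candidates in the scene image are brass in the jig nest (370,240), larger orange (300,202), turquoise (371,197) and red (409,188). The one in the nest is the smaller brass tag, already in the jig. I'll enlarge the crops to confirm that and to measure.

```bash
python3 - <<'E'
import cv2
s=cv2.imread("pics/scene0.png"); d=cv2.imread("pics/side0.png")
cv2.imwrite("pics/sc_jig.png",cv2.resize(s[180:280,300:460],None,fx=5,fy=5,interpolation=cv2.INTER_CUBIC))
cv2.imwrite("pics/sc_eng.png",cv2.resize(s[170:320,105:335],None,fx=3.4,fy=3.4,interpolation=cv2.INTER_CUBIC))
cv2.imwrite("pics/sd_jig.png",cv2.resize(d[260:420,240:400],None,fx=3.7,fy=3.7,interpolation=cv2.INTER_CUBIC))
cv2.imwrite("pics/sd_eng.png",cv2.resize(d[135:275,260:420],None,fx=4,fy=4,interpolation=cv2.INTER_CUBIC))
E
```

```text
(no output)
```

View pics/sc_jig.png

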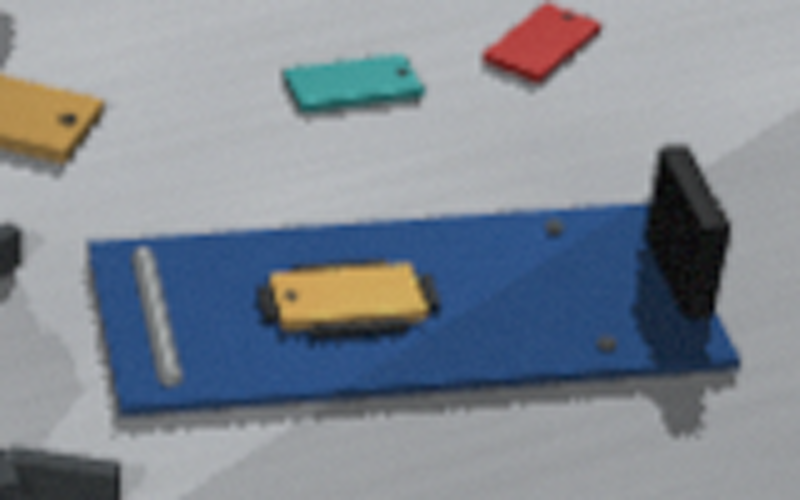

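View pics/sc_eng.png

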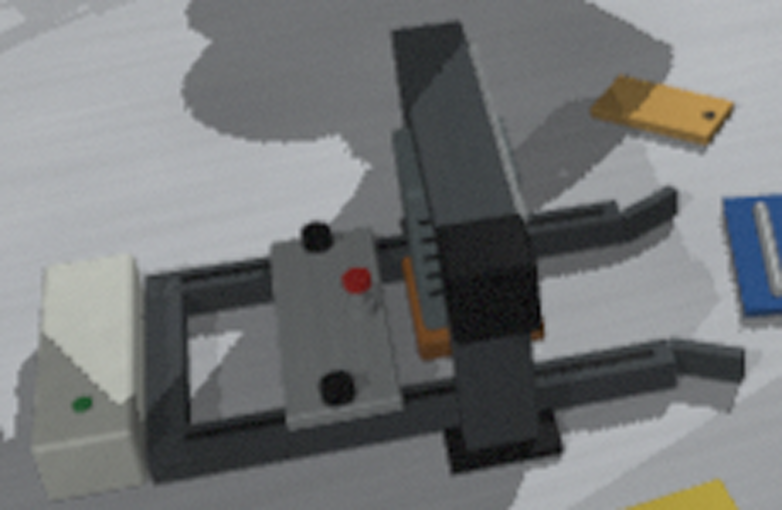

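View pics/sd_jig.png

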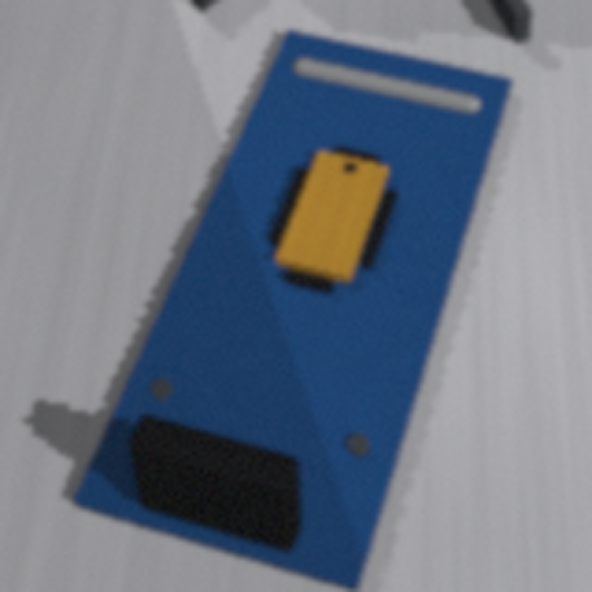

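View pics/sd_eng.png

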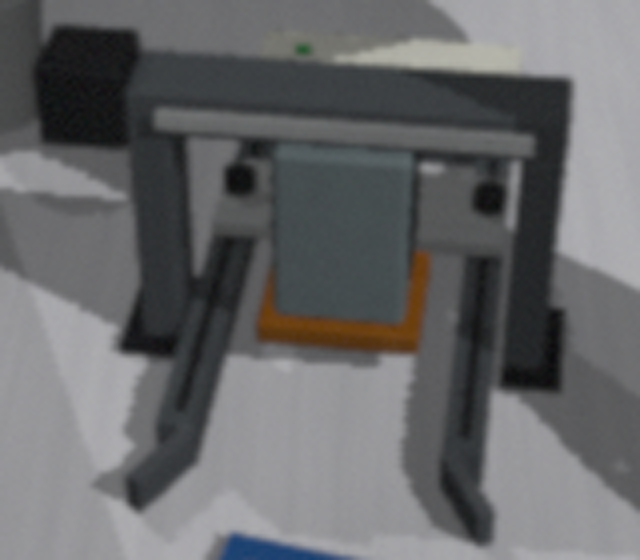

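```bash
cat > h.py <<'E'
import numpy as np,cv2
from scipy.optimize import least_squares
C={n:dict(np.load(f"{n}0.npz")) for n in ["scene","side"]}
def proj(c,P):
    P=np.atleast_2d(P); T=np.linalg.inv(c["pose"]); q=P@T[:3,:3].T+T[:3,3]
    return np.c_[c["cx"]+c["fx"]*q[:,0]/-q[:,2], c["cy"]-c["fy"]*q[:,1]/-q[:,2]]
def w(p,L):
    L=np.atleast_2d(np.array(L,float))/1000; c,s=np.cos(p[2]),np.sin(p[2])
    return np.c_[p[0]+c*L[:,0]-s*L[:,1],p[1]+s*L[:,0]+c*L[:,1],L[:,2]]
def fit(obs,p0,b=True):
    # obs: (cam,local,pixel); per-cam pixel bias small prior
    def r(v):
        o=[]
        for cam,l,px in obs: o.append(proj(C[cam],w(v,l))[0]-px)
        return np.ravel(o)
    s=least_squares(r,p0,loss="soft_l1"); return s.x,r(s.x).reshape(-1,2)
E
cat > fit.py <<'E'
from h import *
S=lambda x,y:np.array([300+x/5,180+y/5]); D=lambda x,y:np.array([240+x/3.7,260+y/3.7])
J=[("scene",[110,-55,8],S(90,242)),("scene",[110,55,8],S(120,405)),("scene",[-142,55,8],S(740,358)),
("side",[110,55,8],D(290,32)),("side",[110,-55,8],D(510,80)),("side",[-142,55,8],D(75,498)),("side",[-142,-55,8],D(357,584)),
("scene",[-125,-30,56],S(660,148)),("scene",[-139,-30,56],S(688,147)),("scene",[-139,30,56],S(728,225)),("scene",[-125,30,56],S(702,228))]
pj,r=fit(J,[0.65,0.05,-1.5]); print("jig",pj,np.degrees(pj[2])); print(r.round(1).tolist())
S=lambda x,y:np.array([105+x/3.4,170+y/3.4]); D=lambda x,y:np.array([260+x/4,135+y/4])
E=[("scene",[20,-100,147],S(393,32)),("scene",[-20,-100,147],S(460,22)),("scene",[-100,56.5,20],S(672,343)),("scene",[-100,76.5,0],S(677,387)),
("side",[-20,-100,147],D(570,82)),("side",[-100,76.5,20],D(160,430)),("side",[-100,-56.5,20],D(447,462)),
("scene",[-100,-56.5,20],S(620,220)),("side",[-20,100,0],D(122,348))][:8]
pe,r=fit(E,[0.65,-0.3,-1.5]); print("eng",pe,np.degrees(pe[2])); print(r.round(1).tolist())
np.savez("p.npz",pj=pj,pe=pe)
im={n:cv2.resize(C[n]["color"][:,:,::-1],None,fx=3,fy=3,interpolation=cv2.INTER_CUBIC) for n in C}
def line(p,L,col):
    for n in im:
        q=((proj(C[n],w(p,L))+.5)*3).astype(int); cv2.polylines(im[n],[q.reshape(-1,1,2)],False,col,1,cv2.LINE_AA)
line(pj,[[110,55,8],[110,-55,8],[-142,-55,8],[-142,55,8],[110,55,8]],(0,255,0))
line(pj,[[-125,30,56],[-125,-30,56],[-139,-30,56],[-139,30,56],[-125,30,56]],(0,255,0))
line(pj,[[88,55,12],[88,-55,12]],(0,255,255))
for s in (1,-1):
    line(pe,[[-138,s*75,20],[-100,s*56.5,20],[180,s*56.5,20],[180,s*76.5,20],[-100,s*76.5,20],[-100,s*56.5,20]],(0,255,0))
    line(pe,[[-100,s*76.5,0],[180,s*76.5,0]],(255,0,255)); line(pe,[[-100,s*56.5,0],[180,s*56.5,0]],(255,255,0))
    line(pe,[[-20,s*80,0],[-20,s*100,0],[20,s*100,0]],(0,0,255))
line(pe,[[20,-100,147],[-20,-100,147],[-20,100,147],[20,100,147],[20,-100,147]],(0,255,0))
line(pe,[[35,-40,18],[-35,-40,18],[-35,40,18],[35,40,18],[35,-40,18]],(0,255,255))
cv2.imwrite("pics/o_sc.png",im["scene"][500:960,330:1000]) ; cv2.imwrite("pics/o_scj.png",im["scene"][580:820,900:1380])
cv2.imwrite("pics/o_sd.png",im["side"][400:830,780:1260]); cv2.imwrite("pics/o_sdj.png",im["side"][780:1270,740:1180])
E
python3 fit.py
```

```text
jig [ 0.5473554   0.15718199 -1.83240468] -104.9890545354149
[[-0.6, -1.4], [-0.2, -0.7], [0.5, -0.6], [-1.0, -1.6], [0.4, -1.2], [-1.7, -0.1], [-0.7, 0.2], [-0.8, -1.7], [0.2, -2.0], [1.4, -0.5], [-0.2, -0.7]]
eng [ 0.52530411 -0.10940586 -1.65970225] -95.09393435410531
[[-1.4, -1.5], [-0.4, -1.7], [-0.4, -3.0], [1.1, -1.2], [-0.6, 9.5], [-1.7, -1.2], [-1.4, -3.3], [0.6, -1.7]]
```

View pics/o_sc.png

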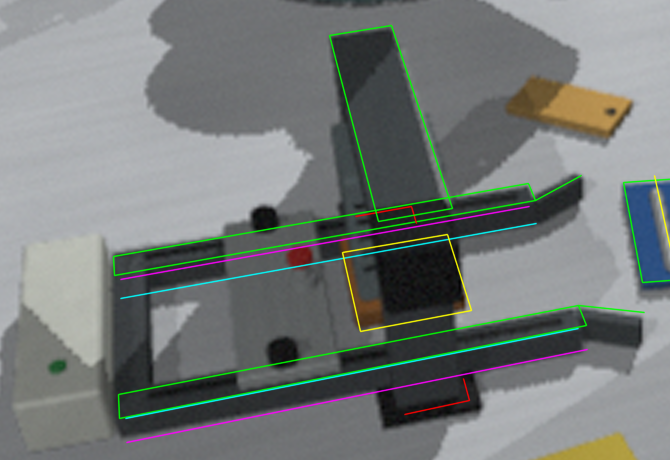

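View pics/o_sd.png

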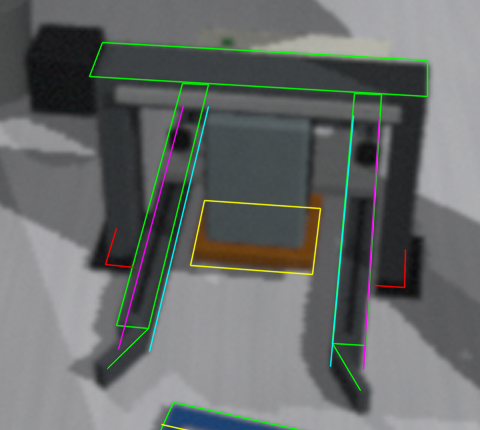

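View pics/o_scj.png

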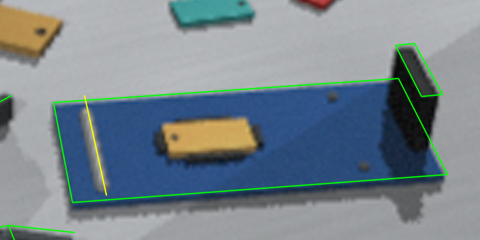

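View pics/o_sdj.png

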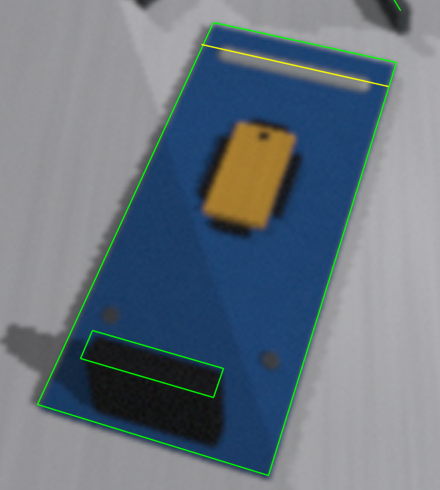

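```bash
python3 - <<'E'
from station import bot
import numpy as np
from scipy.spatial.transform import Rotation as R
from h import *
o=bot.get_obs(); M=R.from_quat(o["tcp_rot"]).as_matrix(); print(M.round(3))
print("tool z heading",np.degrees(np.arctan2(M[1,2],M[0,2])))
p=np.load("p.npz"); print(w(p["pj"],[-132,0,0]),w(p["pe"],[-100,0,0]),w(p["pe"],[-138,0,0]),w(p["pj"],[110,0,0]))
E
```

```text
[[-0.     0.435 -0.901]
 [ 0.001 -0.901 -0.435]
 [-1.    -0.001 -0.   ]]
tool z heading -154.22744982803167
[[0.58149516 0.28469072 0.        ]] [[ 0.534183   -0.00980081  0.        ]] [[0.53755697 0.02804911 0.        ]] [[0.51890561 0.05092471 0.        ]]
```

Emit:
move_arm:
  slide:
    - [0.5,2,2]
    - [1.5,4.4,1.5]
    - [1.5,4.4,1]
    - [1.5,4.4,0]
    - [1.5,4.4,0]
    - [1.5,4.4,0]
    - [1.5,4.4,0]
    - [1.5,4.4,0]
    - [1.5,4.4,0]
    - [1.5,4.4,0]
  spin: [2.5,2.5,2.5,2.5,2.5,2.5,2.5,2.5,2.5,2.5]

```text
time: 1.15
position: [0.4325, -0.1795, 0.2853]
tcp_rot: [-0.637, -0.308, 0.638, -0.304]
force: [2.0, -1.1, 0.7]
grip_width: 0.093
```

Emit:
move_arm:
  slide:
    - [1.5,4.4,0]
    - [1.5,4.4,0]
    - [1.5,4.4,0]
    - [1.5,4.4,0]
    - [1.5,4.4,0]
    - [1.5,4.4,0]
    - [1.5,4.4,0]
    - [1.5,4.4,0]
    - [1.5,4.4,0]
    - [1,3,0]
  spin: [2.5,2.5,2.5,2.5,2.5,2.5,2.5,2.5,2.5,2.5]

```text
time: 2.15
position: [0.5784, 0.2682, 0.2847]
tcp_rot: [-0.551, -0.443, 0.552, -0.441]
force: [1.1, -0.5, -0.6]
grip_width: 0.0928
```

```bash
cat >> h.py <<'E'
from scipy.spatial.transform import Rotation as R
def wproj(c,P):
    Tt=np.eye(4);Tt[:3,:3]=R.from_quat(c["q"]).as_matrix();Tt[:3,3]=c["p"]
    T=np.linalg.inv(Tt@c["T_tool_cam"]); P=np.atleast_2d(P); a=P@T[:3,:3].T+T[:3,3]
    x,y,z=a[:,0],-a[:,1],-a[:,2]; rr=np.hypot(x,y); th=np.arctan2(rr,z); k=th/np.maximum(rr,1e-9)
    return np.c_[c["cx"]+c["fx"]*k*x,c["cy"]+c["fy"]*k*y]
def wback(c,uv,z0):
    Tt=np.eye(4);Tt[:3,:3]=R.from_quat(c["q"]).as_matrix();Tt[:3,3]=c["p"]; T=Tt@c["T_tool_cam"]
    out=[]
    for (u,v),z in zip(uv,np.broadcast_to(z0,len(uv))):
        a,b=u-c["cx"],v-c["cy"]; r=np.hypot(a,b); th=r/c["fx"]
        d=np.array([np.sin(th)*a/r,-np.sin(th)*b/r,-np.cos(th)]); d=T[:3,:3]@d; t=(z-T[2,3])/d[2]
        out.append(T[:3,3]+t*d)
    return np.array(out)
def snap(name,tag):
    from station import bot,viewer
    o=bot.get_obs(); c=viewer.read_camera(name); c["p"]=o["position"]; c["q"]=o["tcp_rot"]
    np.savez(f"{tag}.npz",**c); cv2.imwrite(f"pics/{tag}.png",c["color"][:,:,::-1])
    M=R.from_quat(o["tcp_rot"]).as_matrix()
    print(o["time"],o["position"].round(4),"head",np.degrees(np.arctan2(M[1,2],M[0,2])).round(2),"F",o["force"].round(2),"T",o["torque"].round(2),"j6",o["joint_pos"].round(2))
    return c
E
python3 -c "
from h import *
snap('wrist','w1')"
```

```text
2.15 [0.5784 0.2682 0.2847] head -102.53 F [ 1.1  -0.51 -0.55] T [-0.04 -0.1   0.01] j6 [0.39 0.03 1.47 0.   1.65 0.61]
```

View pics/w1.png

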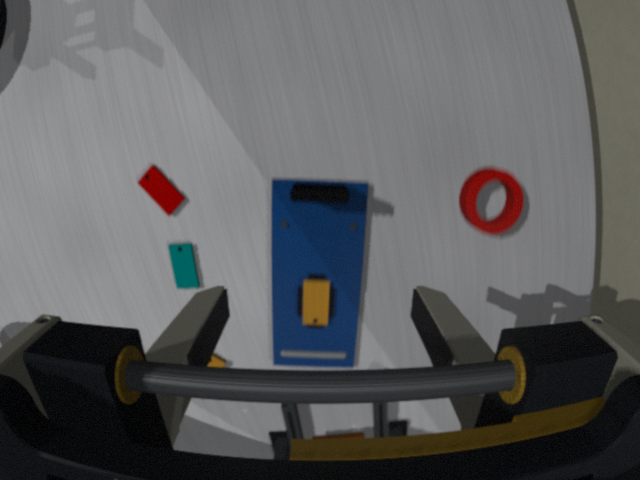

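```bash
python3 -c "
import cv2
s=cv2.imread('pics/w1.png')
cv2.imwrite('pics/w1a.png',cv2.resize(s[165:260,255:385],None,fx=6,fy=6,interpolation=cv2.INTER_CUBIC))
cv2.imwrite('pics/w1b.png',cv2.resize(s[325:455,220:420],None,fx=4,fy=4,interpolation=cv2.INTER_CUBIC))"
```

```text
(no output)
```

View pics/w1a.png

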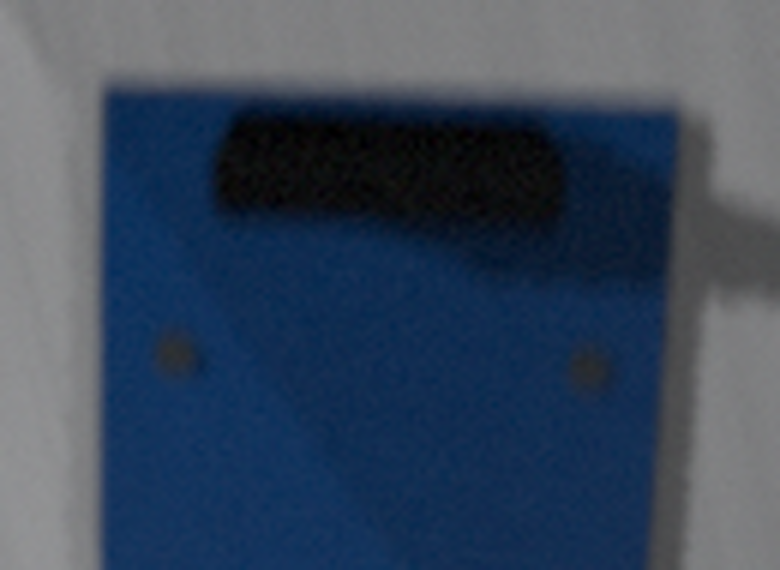

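View pics/w1b.png

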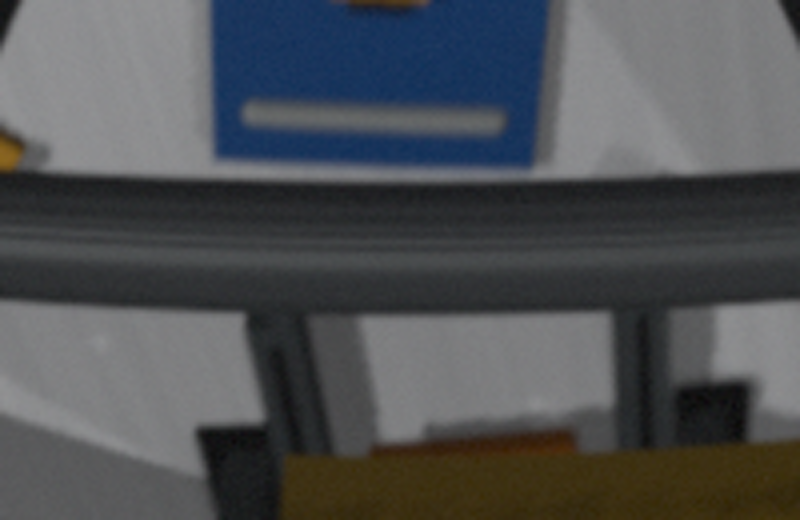

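```bash
cat > a.py <<'E'
from h import *
c=dict(np.load("w1.npz"))
A=lambda x,y:np.array([255+x/6-.4,165+y/6-.4]); B=lambda x,y:np.array([220+x/4-.4,325+y/4-.4])
obs=[([-142,-55,8],A(103,92)),([-142,55,8],A(680,113)),([110,-55,8],B(216,158)),([110,55,8],B(530,165))]
def r(v): return np.ravel([wproj(c,w(v,l))[0]-p for l,p in obs])
s=least_squares(r,[.55,.157,-1.83]); print("jig wrist",s.x,np.degrees(s.x[2]),s.fun.round(1))
p=np.load("p.npz")
print("block",w(s.x,[-132,0,0]), "pred stereo jig", (wproj(c,w(p["pj"],[l for l,_ in obs]))-[q for _,q in obs]).round(1).tolist())
e=p["pe"]
for nm,uv in dict(Lin=[B(300,315),B(330,450)],Lout=[B(250,315),B(290,450)],Rin=[B(614,315),B(620,445)],Rout=[B(667,315),B(668,380)]).items():
  for z in (0,.02):
    q=wback(c,uv,z)-[e[0],e[1],0]; cs,sn=np.cos(e[2]),np.sin(e[2])
    print(nm,z,(np.c_[q[:,0]*cs+q[:,1]*sn,-q[:,0]*sn+q[:,1]*cs]*1000).round(1).tolist())
E
python3 a.py
```

```text
jig wrist [ 0.54738837  0.15783106 -1.82780546] -104.72553873645505 [-0.5 -1.2  0.4 -1.  -0.7  1.2  0.8  2.3]
block [[0.58094132 0.28549546 0.        ]] pred stereo jig [[0.2, -0.8], [1.0, -0.2], [-1.0, 1.4], [0.5, 2.8]]
Lin 0 [[-88.6, -57.9], [-12.1, -58.7]]
Lin 0.02 [[-106.2, -53.8], [-33.3, -54.5]]
Lout 0 [[-90.4, -76.7], [-13.7, -74.8]]
Lout 0.02 [[-107.9, -71.6], [-34.8, -69.8]]
Rin 0 [[-71.9, 58.6], [2.6, 57.4]]
Rin 0.02 [[-90.3, 57.3], [-19.2, 56.1]]
Rout 0 [[-68.1, 78.7], [-32.2, 78.0]]
Rout 0.02 [[-86.6, 76.4], [-52.5, 75.8]]
```

Emit:
move_arm:
  slide:
    - [0.2,1.3,-2]
    - [0.05,0.4,-4]
    - [0,0,-4.5]
    - [0,0,-4.5]
    - [0,0,-3]
    - [0,0,0]
  spin: [-1.5,-0.8,0,0,0,0]

```text
time: 2.8
position: [0.58, 0.2911, 0.0967]
tcp_rot: [-0.558, -0.435, 0.56, -0.432]
force: [-0.5, -0.2, -0.2]
grip_width: 0.093
```

```bash
python3 -c "
from h import *
snap('wrist','w2')"
```

```text
2.8 [0.58   0.2911 0.0967] head -104.43 F [-0.47 -0.16 -0.2 ] T [-0.06 -0.06  0.02] j6 [0.42 0.14 1.66 0.   1.35 0.68]
```

View pics/w2.png

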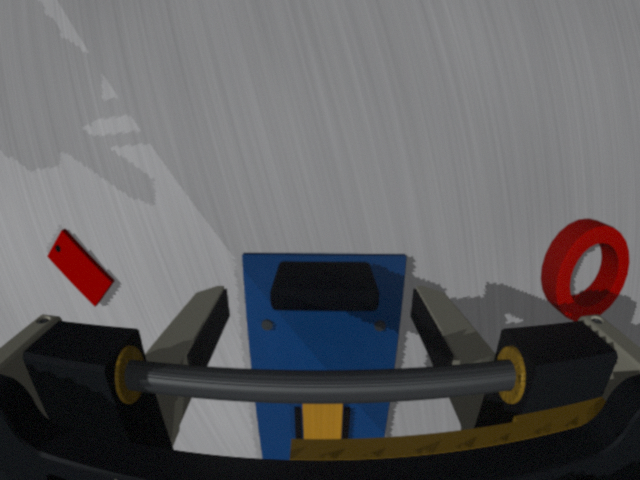

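```bash
python3 - <<'E'
from h import *
c=dict(np.load("w2.npz")); q=wback(c,[(243,254),(406,254),(281,263),(372,263)],[.008,.008,.056,.056])
M=R.from_quat(c["q"]).as_matrix(); print(q.round(4)); print("in tool (x,y,z) mm",((q-c["p"])@M*1000).round(1))
d=q[1]-q[0];print(np.degrees(np.arctan2(d[1],d[0]))-90)
s=cv2.imread('pics/w2.png'); cv2.imwrite('pics/w2a.png',cv2.resize(s[240:340,230:420],None,fx=4,fy=4,interpolation=cv2.INTER_CUBIC))
print(wproj(c,w([.54738837,.15783106,-1.82780546],[[-142,-55,8],[-142,55,8],[-125,-30,56],[-125,30,56],[-139,-30,56],[-139,30,56]])))
E
```

```text
[[0.5312 0.3077 0.008 ]
 [0.6359 0.2808 0.008 ]
 [0.5639 0.3112 0.056 ]
 [0.61   0.2993 0.056 ]]
in tool (x,y,z) mm [[ 89.  -51.   -3.8]
 [ 88.5  57.1  -3.9]
 [ 40.8 -20.4 -15.4]
 [ 40.6  27.2 -15.4]]
-104.40269921004946
[[240.98934576 252.28670454]
 [407.03263105 253.17912769]
 [270.01386618 309.61310493]
 [378.84656059 310.08828896]
 [268.78366906 286.46875574]
 [380.55614871 286.99807419]]
```

View pics/w2a.png

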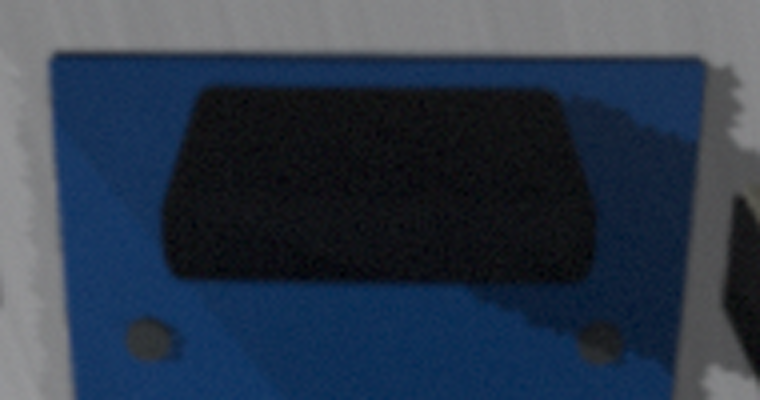

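Emit:
move_arm:
  slide:
    - [0.13,-0.56,-1]
    - [0,0,-2.5]
    - [0,0,-1.5]
    - [0,0,0]
  spin: [-0.3,0,0,0]

```text
time: 3.25
position: [0.5854, 0.2858, 0.0548]
tcp_rot: [0.564, 0.432, -0.557, 0.431]
force: [0.1, 0.4, -0.4]
grip_width: 0.0932
```

Emit:
move_arm:
  slide:
    - [-0.2,0,-0.8]
    - [0,0,-0.4]
    - [0,0,0]
  spin: [0,0,0]

```text
time: 3.55
position: [0.5846, 0.2861, 0.0449]
tcp_rot: [0.565, 0.431, -0.556, 0.431]
force: [0.2, 0.2, -0.6]
grip_width: 0.0929
```

```bash
python3 -c "
from h import *
snap('wrist','w3')"
```

```text
3.55 [0.5846 0.2861 0.0449] head -104.82 F [ 0.17  0.24 -0.65] T [-0.01 -0.04  0.06] j6 [0.41 0.18 1.7  0.   1.25 0.67]
```

Emit:
move_arm:
  slide:
    - [-0.3,-0.05,-0.2]
    - [0,0,0]
  spin: [0,0]

```text
time: 3.8
position: [0.5817, 0.2858, 0.0438]
tcp_rot: [0.565, 0.431, -0.555, 0.431]
force: [-0.8, -0.3, -0.2]
grip_width: 0.0929
```

```bash
python3 -c "
from h import *
c=snap('wrist','w4'); print(R.from_quat(c['q']).as_matrix().round(3))"
```

```text
3.8 [0.5817 0.2858 0.0438] head -104.82 F [-0.78 -0.26 -0.17] T [-0.04 -0.05  0.02] j6 [0.42 0.17 1.71 0.   1.24 0.67]
[[ 0.011  0.967 -0.256]
 [ 0.009 -0.256 -0.967]
 [-1.     0.008 -0.011]]
```

View pics/w4.png

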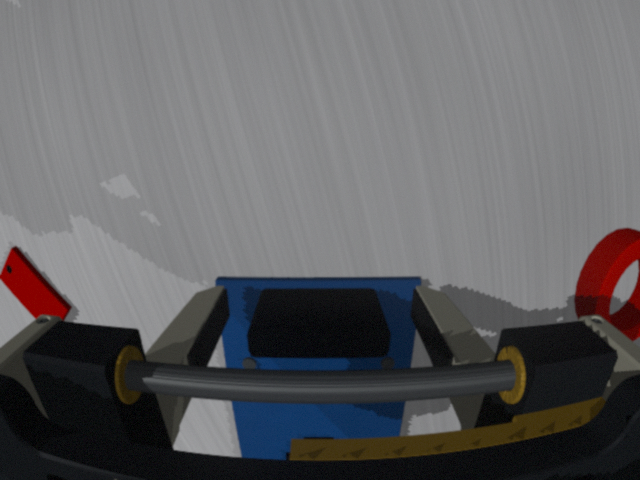

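The block sits centred between the fingers: 248–390 px against the finger edges at 228 and 412. I'll close the gripper.

Emit:
move_arm:
  slide:
    - [0,0,0]
    - [0,0,0]
    - [0,0,0]
    - [0,0,0]
    - [0,0,0]
    - [0,0,0]
  spin: [0,0,0,0,0,0]
  hand: 5.5

```text
time: 4.45
position: [0.582, 0.286, 0.0446]
tcp_rot: [0.566, 0.431, -0.555, 0.431]
force: [0.3, -0.2, -0.1]
grip_width: 0.0598
```

```bash
python3 - <<'E'
from h import *
snap('scene','s5');snap('wrist','w5')
p=np.load("p.npz")["pe"]
# target TCP (block) positions for jig origin at engraver x
for x in (-260,-230,-200,-180): print(x, w(p,[x-132,0,0]).round(4))
E
```

```text
4.45 [0.582  0.286  0.0446] head -104.82 F [ 0.26 -0.17 -0.09] T [ 0.01  0.17 -0.07] j6 [0.42 0.17 1.71 0.   1.24 0.67]
4.5 [0.582  0.286  0.0446] head -104.82 F [0.86 1.23 0.6 ] T [ 0.07  0.22 -0.06] j6 [0.42 0.17 1.71 0.   1.24 0.67]
-260 [[0.5601 0.281  0.    ]]
-230 [[0.5574 0.2512 0.    ]]
-200 [[0.5548 0.2213 0.    ]]
-180 [[0.553  0.2014 0.    ]]
```

Emit:
move_arm:
  slide:
    - [-0.3,0,0]
    - [-0.4,0,0]
    - [-0.4,0,0]
    - [-0.4,0,0]
    - [-0.4,0,0]
    - [-0.2,0,0]
    - [0,0,0]
  spin: [1.5,2,2,2,1.5,0.7,0]

```text
time: 5.25
position: [0.5593, 0.2865, 0.0446]
tcp_rot: [0.524, 0.482, -0.513, 0.48]
force: [0.4, 1.0, -1.2]
grip_width: 0.0596
```

```bash
python3 - <<'E'
from h import *
snap('scene','s6');snap('side','d6');snap('wrist','w6')
for n,(a,b,c,d) in {'s6':(200,275,230,450),'d6':(180,430,260,420)}.items():
    s=cv2.imread(f'pics/{n}.png')[a:b,c:d]; f=min(800/s.shape[1],600/s.shape[0]); print(n,f); cv2.imwrite(f'pics/{n}a.png',cv2.resize(s,None,fx=f,fy=f,interpolation=cv2.INTER_CUBIC))
E
```

```text
5.25 [0.5593 0.2865 0.0446] head -94.34 F [ 0.39  1.02 -1.23] T [-0.01  0.09  0.09] j6 [0.43 0.13 1.76 0.01 1.24 0.5 ]
5.3 [0.5593 0.2864 0.0446] head -94.36 F [ 0.09 -1.61  0.14] T [-0.1   0.28  0.11] j6 [0.43 0.13 1.76 0.01 1.24 0.5 ]
5.35 [0.5594 0.2864 0.0446] head -94.39 F [ 0.3  -0.3   0.56] T [-0.09  0.41  0.03] j6 [0.43 0.13 1.76 0.01 1.24 0.5 ]
s6 3.6363636363636362
d6 2.4
```

View pics/d6a.png

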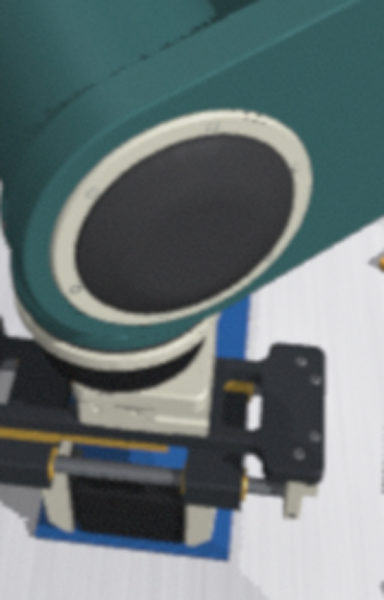

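View pics/w6.png

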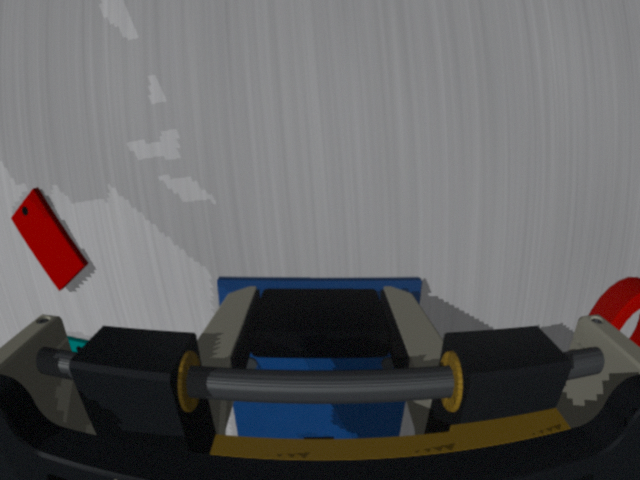

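View pics/s6a.png

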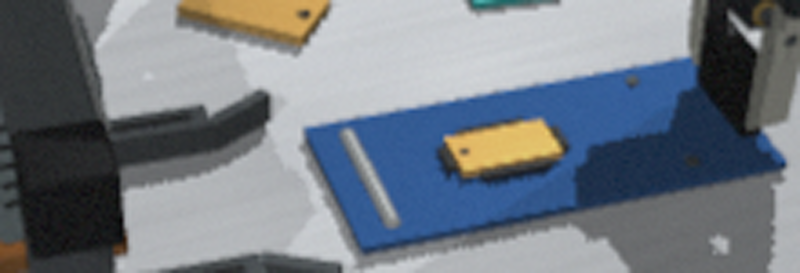

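```bash
python3 - <<'E'
from h import *
s=cv2.imread('pics/scene0.png')
cv2.imwrite('pics/e1.png',cv2.resize(s[220:310,145:330],None,fx=4.3,fy=4.3,interpolation=cv2.INTER_CUBIC))
E
```

```text
(no output)
```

View pics/e1.png

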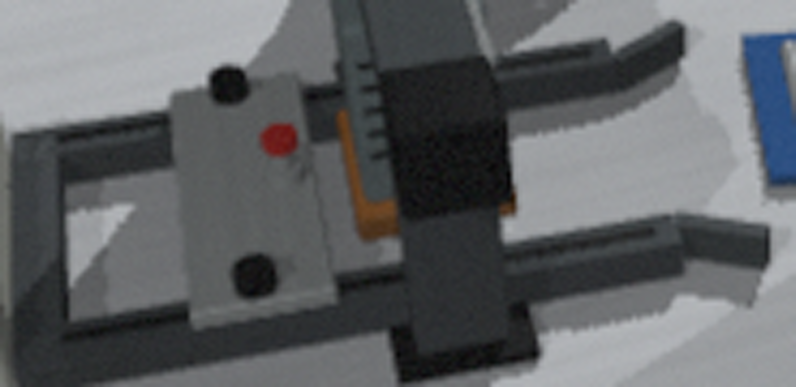

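```bash
cat >> h.py <<'E'
def back(c,uv,z):
    T=c["pose"]; out=[]
    for u,v in uv:
        d=T[:3,:3]@np.array([(u-c["cx"])/c["fx"],-(v-c["cy"])/c["fy"],-1]); t=(z-T[2,3])/d[2]; out.append(T[:3,3]+t*d)
    return np.array(out)
E
python3 - <<'E'
from h import *
c=C["scene"]; e=np.load("p.npz")["pe"]; cs,sn=np.cos(e[2]),np.sin(e[2])
def loc(q):
    q=q-[e[0],e[1],0]; return (np.c_[q[:,0]*cs+q[:,1]*sn,-q[:,0]*sn+q[:,1]*cs]*1000).round(1)
B=lambda L:[(145+x/4.3-.4,220+y/4.3-.4) for x,y in L]
for n,L,z in [("near in top",[(68,335),(190,310),(510,245),(678,213)],.02),("near out bot",[(540,300),(683,274)],0),("near out top",[(510,270),(683,246)],.02),
 ("far in bot",[(62,182),(170,165),(512,107),(612,92)],0),("far out top",[(18,135),(165,113),(502,56),(605,40)],.02),("far in top",[(512,85),(615,64)],.02)]:
    q=back(c,B(L),z); l=loc(q); d=l[-1]-l[0]; print(n,l.tolist(),"slope deg",np.degrees(np.arctan2(d[1],d[0]))%180)
S=lambda x,y:(230+x/3.636-.4,200+y/3.636-.4)
q=back(c,[S(305,130),S(360,247),S(783,165)],.008); print("jig now",loc(q).tolist())
o=dict(np.load("s6.npz")); print("jig from TCP block:",loc(np.array([[.5593,.2865,0]])))
E
```

```text
near in top [[160.8, 61.7], [111.4, 61.0], [-24.4, 59.4], [-99.1, 59.8]] slope deg 0.41885356604998947
near out bot [[-32.8, 75.7], [-96.3, 77.4]] slope deg 178.46646354420068
near out top [[-21.2, 74.8], [-95.6, 81.0]] slope deg 175.2363583092738
far in bot [[162.1, -63.0], [113.3, -61.2], [-48.0, -58.5], [-96.9, -56.2]] slope deg 178.4960547647066
far out top [[177.2, -77.6], [111.2, -74.9], [-47.6, -73.4], [-98.0, -71.9]] slope deg 178.81344747845478
far in top [[-47.6, -49.9], [-98.1, -52.0]] slope deg 2.3812248326799477
jig now [[-152.5, -49.0], [-152.3, 56.6], [-400.3, 57.5]]
jig from TCP block: [[-397.4   -1.3]]
```

Emit:
move_arm:
  slide:
    - [0.05,-0.6,0]
    - [0.02,-0.8,0]
    - [0.02,-0.8,0]
    - [0.02,-0.6,0]
    - [0,-0.2,0]
    - [0,0,0]
  spin: [-0.4,-0.4,-0.3,0,0,0]

```text
time: 6.0
position: [0.561, 0.2533, 0.0446]
tcp_rot: [0.53, 0.475, -0.519, 0.474]
force: [-0.6, 2.3, 0.0]
grip_width: 0.06
```

```bash
python3 - <<'E'
from h import *
snap('scene','s7')
for n,(a,b,c,d) in {'s7':(210,290,225,400)}.items():
    s=cv2.imread(f'pics/{n}.png')[a:b,c:d]; f=4.5; cv2.imwrite(f'pics/{n}a.png',cv2.resize(s,None,fx=f,fy=f,interpolation=cv2.INTER_CUBIC))
E
```

```text
6.0 [0.561  0.2533 0.0446] head -95.71 F [-0.63  2.26  0.  ] T [ 0.23  0.21 -0.03] j6 [0.38 0.11 1.79 0.01 1.24 0.48]
```

View pics/s7a.png

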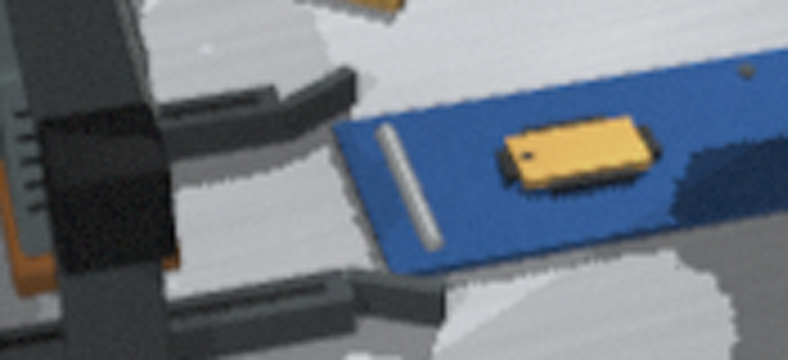

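```bash
cat > ov.py <<'E'
from h import *
import sys
def ov(tag,pe,pj,out,box,f,bias=(0,0)):
    c=dict(np.load(f"{tag}.npz")); a,b,cc,d=box
    im=cv2.resize(cv2.imread(f"pics/{tag}.png")[a:b,cc:d],None,fx=f,fy=f,interpolation=cv2.INTER_CUBIC)
    def line(p,L,col):
        q=((proj(c,w(p,L))+bias-[cc,a]+.5)*f); cv2.polylines(im,[np.round(q*8).astype(int).reshape(-1,1,2)],False,col,1,cv2.LINE_AA,3)
    line(pj,[[110,55,8],[110,-55,8],[-142,-55,8],[-142,55,8],[110,55,8]],(0,255,0))
    for s in (1,-1):
        line(pe,[[-138,s*75,20],[-100,s*56.5,20],[180,s*56.5,20]],(0,255,0)); line(pe,[[180,s*76.5,20],[-100,s*76.5,20],[-100,s*56.5,20]],(0,200,255))
        line(pe,[[-138,s*75,0],[-100,s*56.5,0],[180,s*56.5,0]],(255,255,0)); line(pe,[[-100,s*76.5,0],[180,s*76.5,0]],(255,0,255))
    cv2.imwrite(f"pics/{out}.png",im)
def jig_from_tcp(x,y,hd):
    h=np.radians(hd); return [x+.132*np.cos(h),y+.132*np.sin(h),h]
E
python3 - <<'E'
from ov import *
pe=np.load("p.npz")["pe"].copy()
pj=jig_from_tcp(.561,.2533,-95.71)
ov("s7",pe,pj,"ov7",(205,300,130,405),2.9)
h=np.radians(-95.65); 
pe2=np.array([pe[0],pe[1],h]); print(pe)
ov("s7",pe2,pj,"ov7b",(205,300,225,405),4.4)
E
```

```text
[ 0.52530411 -0.10940586 -1.65970225]
```

View pics/ov7.png

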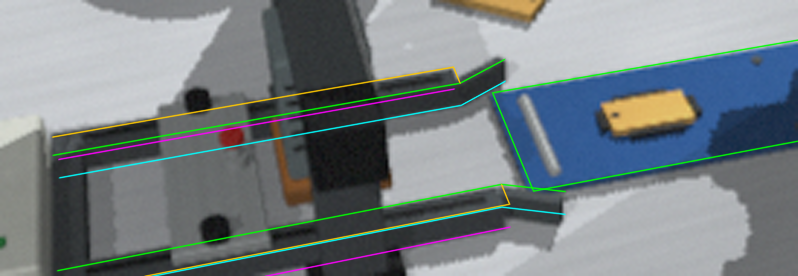

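View pics/ov7b.png

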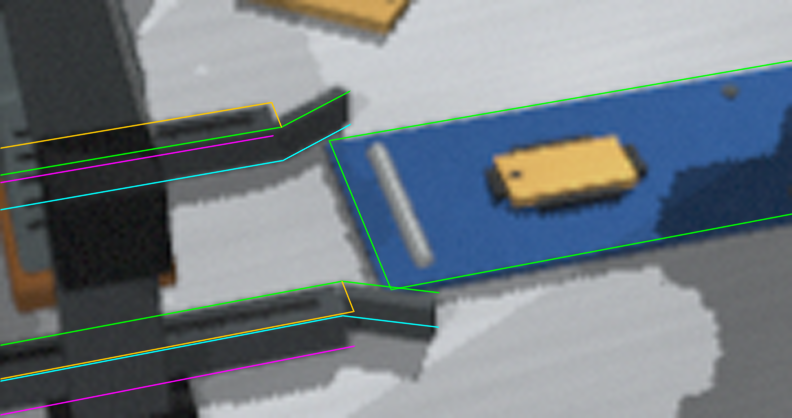

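```bash
python3 - <<'E'
from ov import *
for hd in (-95.1,-95.4,-95.65):
  e=[.5253,-.1094,np.radians(hd)]; pj=jig_from_tcp(.561,.2533,-95.71)
  for l in ([110,0,0],[-132,0,0]):
    q=w(pj,l)[0]-[e[0],e[1],0]; cs,sn=np.cos(e[2]),np.sin(e[2]); print(hd,l,(1000*(q[0]*cs+q[1]*sn)).round(1),(1000*(-q[0]*sn+q[1]*cs)).round(1))
c=dict(np.load("s7.npz"));s=cv2.imread("pics/s7.png")
cv2.imwrite("pics/s7r.png",cv2.resize(s[225:300,130:230],None,fx=7,fy=7,interpolation=cv2.INTER_CUBIC))
E
```

```text
-95.1 [110, 0, 0] -122.5 0.7
-95.1 [-132, 0, 0] -364.4 3.3
-95.4 [110, 0, 0] -122.5 0.1
-95.4 [-132, 0, 0] -364.4 1.4
-95.65 [110, 0, 0] -122.5 -0.4
-95.65 [-132, 0, 0] -364.5 -0.2
```

Emit:
move_arm:
  slide:
    - [-0.05,-0.5,0]
    - [-0.05,-0.5,0]
    - [-0.05,-0.5,0]
    - [-0.05,-0.5,0]
    - [-0.02,-0.2,0]
  spin: [0.1,0,0,0,0]

```text
time: 6.55
position: [0.5586, 0.2301, 0.0446]
tcp_rot: [0.529, 0.476, -0.518, 0.474]
force: [-0.2, 1.5, -0.3]
grip_width: 0.0601
```

```bash
cat > st.py <<'E'
from station import bot
import numpy as np
from scipy.spatial.transform import Rotation as R
o=bot.get_obs(); M=R.from_quat(o["tcp_rot"]).as_matrix()
for hd in (-95.1,-95.65):
    a=np.radians(hd);q=o["position"]-[.5253,-.1094,0];cs,sn=np.cos(a),np.sin(a)
    print(hd,"TCP in engr",(1000*np.array([q[0]*cs+q[1]*sn,-q[0]*sn+q[1]*cs])).round(1), "Ffeed",round(o["force"][0]*cs+o["force"][1]*sn,2),"Flat",round(-o["force"][0]*sn+o["force"][1]*cs,2))
print(o["time"],o["position"].round(4),"head",np.degrees(np.arctan2(M[1,2],M[0,2])).round(2),"F",o["force"].round(2),"T",o["torque"].round(2),o["grip_width"].round(4))
E
python3 st.py
```

```text
-95.1 TCP in engr [-341.2    3. ] Ffeed -1.5 Flat -0.33
-95.65 TCP in engr [-3.412e+02 -3.000e-01] Ffeed -1.5 Flat -0.35Traceback (most recent call last):
  File "st.py", line 8, in <module>
    print(o["time"],o["position"].round(4),"head",np.degrees(np.arctan2(M[1,2],M[0,2])).round(2),"F",o["force"].round(2),"T",o["torque"].round(2),o["grip_width"].round(4))
                                                                                                                                                  ^^^^^^^^^^^^^^^^^^^^^
AttributeError: 'float' object has no attribute 'round'
```

Emit:
move_arm:
  slide:
    - [-0.05,-0.4,0]
    - [-0.04,-0.4,0]
    - [-0.04,-0.4,0]
    - [-0.04,-0.4,0]
    - [0,-0.05,0]
  spin: [0,0,0,0,0]

```text
time: 7.05
position: [0.5566, 0.2119, 0.0446]
tcp_rot: [0.529, 0.476, -0.518, 0.474]
force: [-0.2, 1.9, -0.6]
grip_width: 0.06
```

```bash
sed -i 's/o\["grip_width"\].round(4)/round(o["grip_width"],4)/' st.py; python3 st.py; python3 -c "
from ov import *
snap('scene','s8')
s=cv2.imread('pics/s8.png');cv2.imwrite('pics/s8a.png',cv2.resize(s[205:300,225:405],None,fx=4.4,fy=4.4,interpolation=cv2.INTER_CUBIC))"
```

```text
-95.1 TCP in engr [-322.8    2.7] Ffeed -1.85 Flat -0.33
-95.65 TCP in engr [-322.9   -0.4] Ffeed -1.85 Flat -0.35
7.05 [0.5566 0.2119 0.0446] head -95.56 F [-0.17  1.88 -0.63] T [ 0.29  0.19 -0.1 ] 0.06
7.05 [0.5566 0.2119 0.0446] head -95.56 F [-0.17  1.88 -0.63] T [ 0.29  0.19 -0.1 ] j6 [0.32 0.06 1.83 0.01 1.23 0.41]
```

View pics/s8a.png

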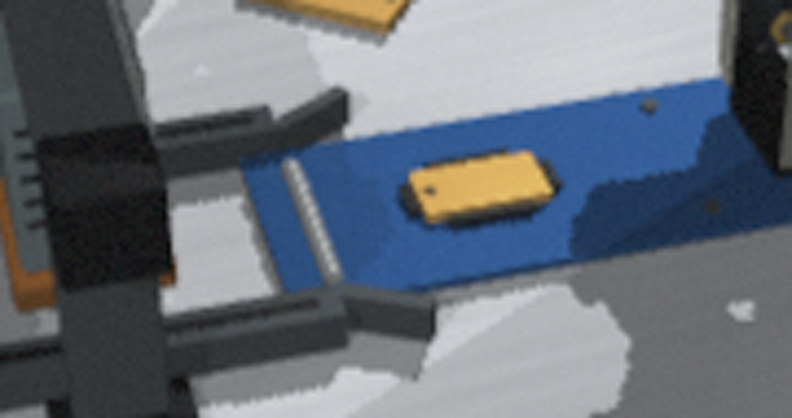

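Emit:
move_arm:
  slide:
    - [-0.04,-0.5,0]
    - [-0.04,-0.5,0]
    - [-0.04,-0.5,0]
    - [-0.04,-0.5,0]
    - [0,-0.05,0]
  spin: [0,0,0,0,0]

```text
time: 7.6
position: [0.5549, 0.1899, 0.0446]
tcp_rot: [0.529, 0.476, -0.518, 0.474]
force: [-0.0, 1.8, -1.0]
grip_width: 0.0601
```

```bash
python3 st.py
```

```text
-95.1 TCP in engr [-300.7    2.9] Ffeed -1.82 Flat -0.19
-95.65 TCP in engr [-300.7   -0. ] Ffeed -1.82 Flat -0.2
7.6 [0.5549 0.1899 0.0446] head -95.54 F [-0.02  1.83 -1.04] T [ 0.29  0.2  -0.08] 0.0601
```

Emit:
move_arm:
  slide:
    - [-0.05,-0.5,0]
    - [-0.05,-0.5,0]
    - [-0.05,-0.5,0]
    - [-0.05,-0.5,0]
    - [-0.05,-0.5,0]
    - [0,-0.05,0]
  spin: [0,0,0,0,0,0]

```text
time: 8.2
position: [0.5521, 0.1619, 0.0446]
tcp_rot: [0.529, 0.476, -0.518, 0.474]
force: [0.1, 0.1, -0.6]
grip_width: 0.0599
```

```bash
python3 st.py
```

```text
-95.1 TCP in engr [-272.6    2.6] Ffeed -0.09 Flat 0.06
-95.65 TCP in engr [-272.7   -0. ] Ffeed -0.09 Flat 0.06
8.2 [0.5521 0.1619 0.0446] head -95.55 F [ 0.06  0.08 -0.61] T [ 0.21  0.18 -0.06] 0.0599
```

Emit:
move_arm:
  slide:
    - [-0.05,-0.5,0]
    - [-0.05,-0.5,0]
    - [-0.05,-0.5,0]
    - [-0.05,-0.5,0]
    - [-0.05,-0.5,0]
    - [0,-0.05,0]
  spin: [0,0,0,0,0,0]

```text
time: 8.8
position: [0.5493, 0.1341, 0.0446]
tcp_rot: [0.529, 0.476, -0.518, 0.474]
force: [0.2, 2.2, 0.1]
grip_width: 0.0596
```

```bash
python3 st.py;  python3 -c "
from ov import *
snap('scene','s9')
s=cv2.imread('pics/s9.png');cv2.imwrite('pics/s9a.png',cv2.resize(s[195:315,130:370],None,fx=3.3,fy=3.3,interpolation=cv2.INTER_CUBIC))"
```

```text
-95.1 TCP in engr [-244.7    2.3] Ffeed -2.24 Flat -0.04
-95.65 TCP in engr [-244.7   -0. ] Ffeed -2.24 Flat -0.06
8.8 [0.5493 0.1341 0.0446] head -95.55 F [0.16 2.24 0.09] T [ 0.24  0.19 -0.07] 0.0596
8.8 [0.5493 0.1341 0.0446] head -95.55 F [0.16 2.24 0.09] T [ 0.24  0.19 -0.07] j6 [ 0.19 -0.    1.9   0.01  1.23  0.28]
```

View pics/s9a.png

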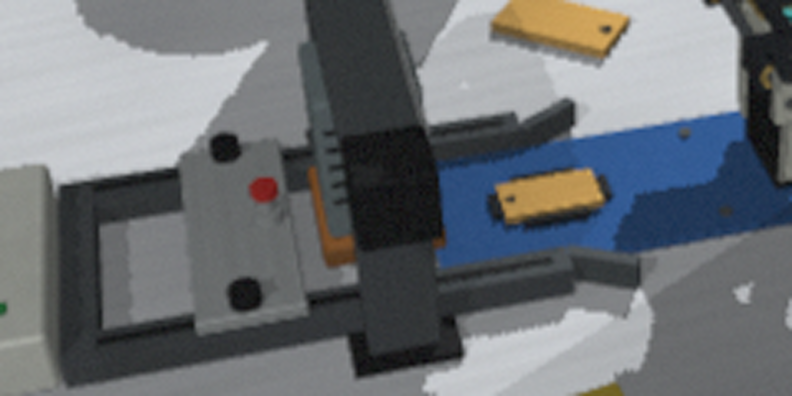

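Emit:
move_arm:
  slide:
    - [-0.05,-0.5,0]
    - [-0.05,-0.5,0]
    - [-0.05,-0.5,0]
    - [-0.05,-0.5,0]
    - [-0.05,-0.5,0]
    - [0,-0.05,0]
  spin: [0,0,0,0,0,0]

```text
time: 9.45
position: [0.5466, 0.1066, 0.0446]
tcp_rot: [0.529, 0.476, -0.518, 0.474]
force: [0.5, 2.0, -0.8]
grip_width: 0.0601
```

```bash
python3 st.py; python3 -c "
from h import *
e=[.5253,-.1094,np.radians(-95.5)];cs,sn=np.cos(e[2]),np.sin(e[2])
q=back(C['scene'],[(130+275/3.3-.4,195+140/3.3-.4),(130+305/3.3-.4,195+312/3.3-.4)],.03)-[e[0],e[1],0]
print(1000*np.c_[q[:,0]*cs+q[:,1]*sn,-q[:,0]*sn+q[:,1]*cs])"
```

```text
-95.1 TCP in engr [-217.1    2. ] Ffeed -2.0 Flat 0.29
-95.65 TCP in engr [-217.1   -0. ] Ffeed -2.0 Flat 0.28
9.45 [0.5466 0.1066 0.0446] head -95.53 F [ 0.47  1.96 -0.77] T [ 0.24  0.17 -0.15] 0.0601
[[ 51.07684052 -73.22495068]
 [ 53.09469866  82.36491811]]
```

Emit:
move_arm:
  slide:
    - [-0.04,-0.4,0]
    - [-0.04,-0.4,0]
    - [-0.04,-0.4,0]
    - [-0.04,-0.4,0]
    - [-0.04,-0.4,0]
    - [-0.04,-0.4,0]
    - [0,-0.05,0]
  spin: [0,0,0,0,0,0,0]

```text
time: 10.15
position: [0.544, 0.0799, 0.0446]
tcp_rot: [0.529, 0.476, -0.518, 0.474]
force: [0.1, 2.2, -0.6]
grip_width: 0.06
```

```bash
python3 st.py
```

```text
-95.1 TCP in engr [-190.2    1.8] Ffeed -2.17 Flat -0.09
-95.65 TCP in engr [-1.903e+02 -1.000e-01] Ffeed -2.17 Flat -0.11
10.15 [0.544  0.0799 0.0446] head -95.53 F [ 0.1   2.17 -0.62] T [ 0.18  0.16 -0.06] 0.06
```

Emit:
move_arm:
  slide:
    - [-0.02,-0.2,0]
    - [-0.02,-0.2,0]
    - [-0.02,-0.2,0]
    - [-0.02,-0.2,0]
  spin: [0,0,0,0]

```text
time: 10.55
position: [0.5431, 0.0715, 0.0446]
tcp_rot: [0.529, 0.476, -0.518, 0.474]
force: [0.3, 1.1, -0.9]
grip_width: 0.0599
```

Emit:
move_arm:
  slide:
    - [-0.02,-0.2,0]
    - [-0.02,-0.2,0]
  spin: [0,0]

```text
time: 10.75
position: [0.5427, 0.0672, 0.0446]
tcp_rot: [0.529, 0.476, -0.518, 0.474]
force: [-0.1, 1.5, -0.7]
grip_width: 0.06
```

Emit:
move_arm:
  slide:
    - [-0.02,-0.2,0]
    - [-0.02,-0.2,0]
  spin: [0,0]

```text
time: 10.95
position: [0.5423, 0.0629, 0.0446]
tcp_rot: [0.529, 0.476, -0.518, 0.474]
force: [0.1, 1.8, -0.3]
grip_width: 0.0599
```

Emit:
move_arm:
  slide:
    - [-0.02,-0.2,0]
    - [-0.02,-0.2,0]
  spin: [0,0]

```text
time: 11.15
position: [0.5418, 0.0585, 0.0446]
tcp_rot: [0.529, 0.476, -0.518, 0.474]
force: [-0.6, 1.5, 0.6]
grip_width: 0.0599
```

Emit:
move_arm:
  slide:
    - [-0.02,-0.2,0]
    - [-0.02,-0.2,0]
  spin: [0,0]

```text
time: 11.35
position: [0.5415, 0.0549, 0.0446]
tcp_rot: [0.529, 0.477, -0.518, 0.474]
force: [1.0, 9.9, -0.9]
grip_width: 0.0599
```

Emit:
move_arm:
  slide:
    - [-0.02,-0.15,0]
    - [-0.02,-0.15,0]
  spin: [0,0]

```text
time: 11.55
position: [0.5412, 0.0529, 0.0447]
tcp_rot: [0.53, 0.477, -0.517, 0.473]
force: [2.3, 6.8, -1.1]
grip_width: 0.0603
```

Emit:
move_arm:
  slide:
    - [-0.01,-0.15,0]
    - [-0.01,-0.15,0]
  spin: [0,0]

```text
time: 11.75
position: [0.541, 0.0507, 0.0446]
tcp_rot: [0.53, 0.478, -0.516, 0.473]
force: [1.8, 5.2, 0.4]
grip_width: 0.0598
```

Emit:
move_arm:
  slide:
    - [-0.01,-0.15,0]
    - [-0.01,-0.15,0]
  spin: [0,0]

```text
time: 11.95
position: [0.5408, 0.0479, 0.0446]
tcp_rot: [0.531, 0.478, -0.516, 0.473]
force: [0.8, 2.9, 0.0]
grip_width: 0.0598
```

```bash
python3 st.py
```

```text
-95.1 TCP in engr [-158.1    1.4] Ffeed -2.99 Flat 0.56
-95.65 TCP in engr [-1.581e+02 -1.000e-01] Ffeed -3.0 Flat 0.53
11.95 [0.5408 0.0479 0.0446] head -95.43 F [0.83 2.93 0.04] T [0.33 0.3  0.02] 0.0598
```

Emit:
move_arm:
  slide:
    - [-0.01,-0.1,0]
  spin: [0]

```text
time: 12.05
position: [0.5407, 0.0468, 0.0446]
tcp_rot: [0.531, 0.478, -0.516, 0.473]
force: [1.7, 2.5, 0.2]
grip_width: 0.0596
```

Emit:
move_arm:
  slide:
    - [-0.01,-0.1,0]
  spin: [0]

```text
time: 12.15
position: [0.5406, 0.0456, 0.0446]
tcp_rot: [0.53, 0.478, -0.516, 0.473]
force: [-0.1, -0.1, -0.8]
grip_width: 0.0597
```

Emit:
move_arm:
  slide:
    - [-0.01,-0.1,0]
  spin: [0]

```text
time: 12.25
position: [0.5405, 0.0444, 0.0446]
tcp_rot: [0.53, 0.478, -0.516, 0.473]
force: [2.4, 10.3, 0.4]
grip_width: 0.0598
```

Emit:
move_arm:
  slide:
    - [-0.01,-0.1,0]
  spin: [0]

```text
time: 12.35
position: [0.5407, 0.0442, 0.0448]
tcp_rot: [0.531, 0.478, -0.515, 0.473]
force: [5.1, 17.6, 0.0]
grip_width: 0.0601
```

Emit:
move_arm:
  slide:
    - [-0.01,-0.08,0]
  spin: [0]

```text
time: 12.45
position: [0.5409, 0.0441, 0.045]
tcp_rot: [0.532, 0.479, -0.514, 0.473]
force: [2.7, 11.0, -0.1]
grip_width: 0.0599
```

Emit:
move_arm:
  slide:
    - [0,0,0]
    - [0,0,0]
  spin: [0,0]

```text
time: 12.65
position: [0.5409, 0.0443, 0.0448]
tcp_rot: [0.532, 0.479, -0.514, 0.472]
force: [1.9, 2.5, -0.8]
grip_width: 0.0602
```

```bash
python3 st.py;  python3 -c "
from ov import *
snap('scene','s10')
s=cv2.imread('pics/s10.png');cv2.imwrite('pics/s10a.png',cv2.resize(s[195:315,130:370],None,fx=3.3,fy=3.3,interpolation=cv2.INTER_CUBIC))"
```

```text
-95.1 TCP in engr [-154.5    1.9] Ffeed -2.62 Flat 1.65
-95.65 TCP in engr [-154.5    0.4] Ffeed -2.63 Flat 1.62
12.65 [0.5409 0.0443 0.0448] head -95.44 F [ 1.88  2.46 -0.77] T [0.13 0.15 0.01] 0.0602
12.65 [0.5409 0.0443 0.0448] head -95.44 F [ 1.88  2.46 -0.77] T [0.13 0.15 0.01] j6 [ 0.02 -0.05  1.95  0.02  1.23  0.11]
```

View pics/s10a.png

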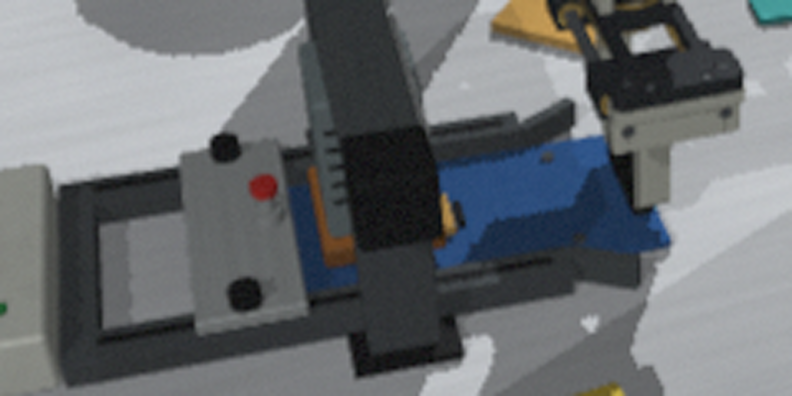

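The nose is under the stop block and the force profile shows the catch passed and the stop reached. I'll release now.

Emit:
move_arm:
  slide:
    - [0,0,0]
    - [0,0,0]
    - [0,0,0]
    - [0,0,0]
  spin: [0,0,0,0]
  hand: 7.4

```text
time: 13.1
position: [0.5411, 0.0435, 0.0451]
tcp_rot: [0.532, 0.478, -0.514, 0.473]
force: [-0.6, 0.2, -0.0]
grip_width: 0.0739
```

```bash
python3 st.py;  python3 -c "
from ov import *
snap('wrist','w11')"
```

```text
-95.1 TCP in engr [-153.7    2.2] Ffeed -0.18 Flat -0.58
-95.65 TCP in engr [-153.7    0.7] Ffeed -0.18 Flat -0.58
13.1 [0.5411 0.0435 0.0451] head -95.46 F [-0.56  0.23 -0.01] T [-0.07 -0.08 -0.02] 0.0739
13.1 [0.5411 0.0435 0.0451] head -95.46 F [-0.56  0.23 -0.01] T [-0.07 -0.08 -0.02] j6 [ 0.02 -0.05  1.95  0.02  1.23  0.11]
```

View pics/w11.png

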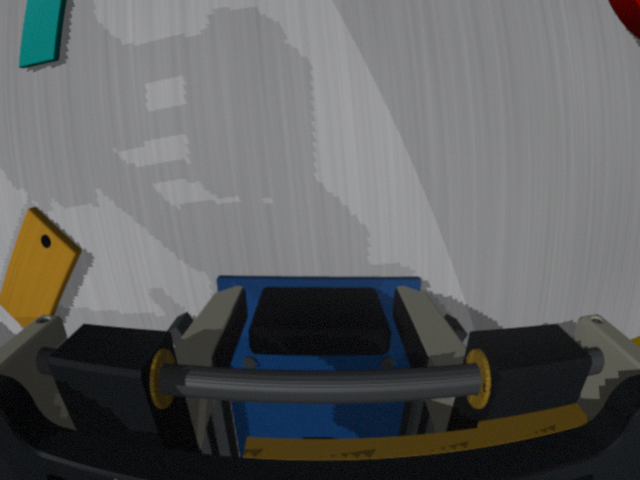

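Emit:
move_arm:
  slide:
    - [0,0,1]
    - [0,0,2]
    - [0,0,3]
    - [0,0.5,3]
    - [0,1,3]
    - [0,2,3]
    - [0,2,3]
    - [0,2,2]
    - [0,0,0]
  spin: [0,0,0,0,0,0,0,0,0]

```text
time: 14.05
position: [0.5387, 0.1202, 0.2594]
tcp_rot: [0.533, 0.477, -0.514, 0.473]
force: [0.5, -0.0, 0.8]
grip_width: 0.0741
```

```bash
python3 st.py;  python3 -c "
from ov import *
snap('wrist','w12');snap('scene','s12')
s=cv2.imread('pics/s12.png');cv2.imwrite('pics/s12a.png',cv2.resize(s[195:315,130:370],None,fx=3.3,fy=3.3,interpolation=cv2.INTER_CUBIC))
pj=jig_from_tcp(.541,.0443,-95.45)
ov('s12',[.5253,-.1094,np.radians(-95.45)],pj,'ov12',(195,315,130,370),3.3)
c=dict(np.load('w12.npz'));print(wproj(c,w(pj,[[-142,-55,8],[-142,55,8]])))"
```

```text
-95.1 TCP in engr [-229.9   -7. ] Ffeed -0.02 Flat 0.55
-95.65 TCP in engr [-229.9   -9.2] Ffeed -0.03 Flat 0.55
14.05 [0.5387 0.1202 0.2594] head -95.56 F [ 0.55 -0.03  0.82] T [-0.04 -0.06  0.03] 0.0741
14.05 [0.5387 0.1202 0.2594] head -95.56 F [ 0.55 -0.03  0.82] T [-0.04 -0.06  0.03] j6 [ 0.16 -0.17  1.7   0.02  1.6   0.26]
14.1 [0.5386 0.1193 0.2579] head -95.58 F [-0.04 -0.62  0.11] T [-0.06 -0.05 -0.04] j6 [ 0.16 -0.17  1.7   0.02  1.59  0.26]
[[276.93583204 271.20349704]
 [373.84856989 270.42088558]]
```

View pics/w12.png

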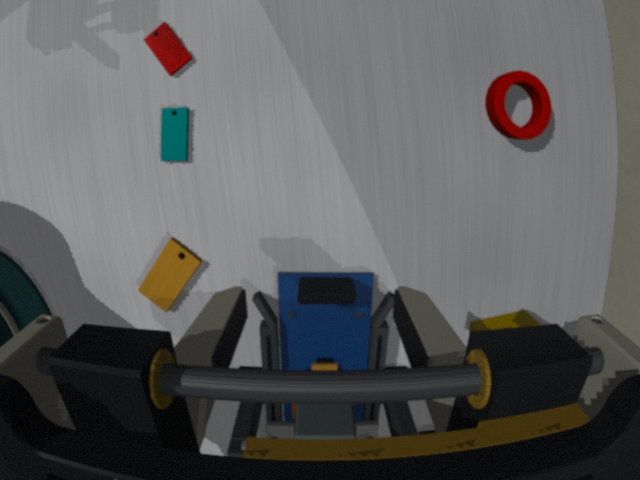

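View pics/ov12.png

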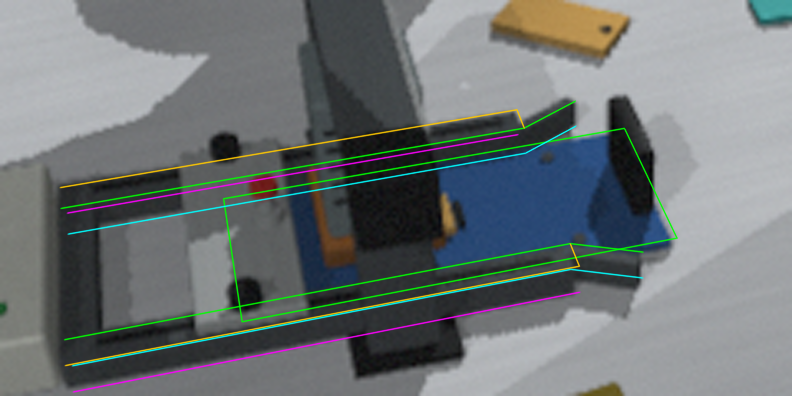

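View pics/s12a.png

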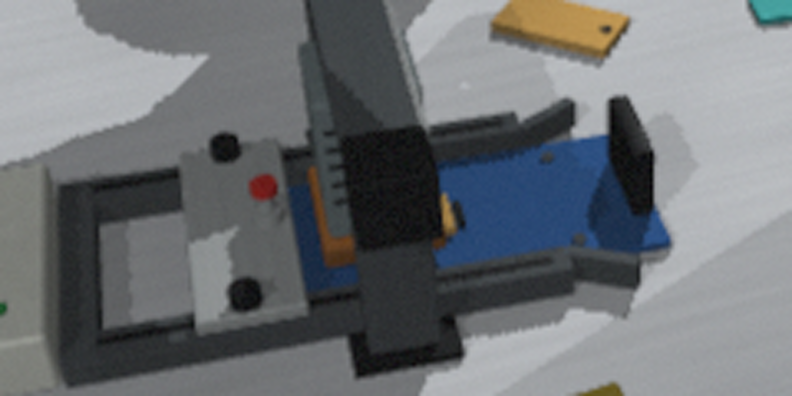

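```bash
python3 -c "
from station import order
print(order.finish_job())"
```

```text
the job is handed in; nothing more can be done
None
```

The blue jig is loaded in the engraver against the stop, with the brass tag in its nest, and I handed the job in at about 14 s of the 48 s allowed. I gripped the push block across its 60 mm sides, lined the jig up with the mouth, and slid it in along the rails in small steps. Then I released it and lifted clear. The hand-in reports no verdict.

**Entry and slide:** the feed force was about 2 N and the side force under 0.6 N all the way to the catch.

**Catch and stop:** the push rose to about 10 N at the catch, then fell to 0 N as the bead passed over. About 12 mm after first touching the catch, the jig stopped dead. The highest reading was about 18 N, with no further movement. That puts the jig's origin near engraver x = -22 mm, inside the range given.

**Last pictures:**
- The jig is straight between the rails.
- The end of the tag that shows past the shield is in its nest.
- The tape roll is where it was. The tumbler and carton were not checked in full in the last views, but the arm did not go near them.
- The jig's tail is about 1 to 2 px (roughly 2 mm) from where the gripper position predicted, about the accuracy of the camera calibration.

**Not checked directly:** I could not see the catch lift. That the catch clicked over and the jig is home rests on the force readings and the position, and I did not repeat the push after release.

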